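# Swing the slide tray home on the imager and latch it

### The arm

A 6-joint arm with a two-finger parallel gripper is mounted at the origin on the work surface. World frame = base frame: x ahead of the robot, y to its left, z up, the work surface at z = 0. Lengths are in m, angles in rad, forces in N, time in s.
With the tool pointing down it reaches from about 0.3 to 1 m from the base axis. Payload 5.1 kg.
Tool frame: the origin (TCP) lies between the finger pads; the fingertips stand 22 mm ahead of it and the grasp point (between the pads) lies 3 mm ahead of it; x points along the fingers, z is the direction in which the jaws open and shut, and the axes are right-handed (so a half turn about x gives the same grasp; the last joint's range is limited). The gripper opens to 95 mm and grips with 3 to 60 N. Pads are 20 mm wide; open, the fingers measure 119 mm over their backs; the gripper's body (75 mm by 180 mm) begins 59 mm behind the grasp point.
Start: joints at [-1.357, 0.124, 1.65, -0, 1.367, -0.083], TCP at [0.19, -0.622, 0.237] pointing down, gripper open.
Joint ranges: [-2.61, 2.61], [-1.02, 2.33], [0.03, 2.71], [-1.35, 4.49], [0.32, 2.68], [-2.91, 2.91]. Speed limits (rad/s): [2.57, 2.57, 3.14, 3.14, 3.14, 3.14].

### API

Orientations are given as a unit quaternion [x, y, z, w].
In Python, from rig import arm gives the robot as it stands. The module is installed in compiled form; this text tells all that it offers. Calls block until the motion is done:
- arm.move_pose(position, orientation): joint-space move of the TCP to a pose.
- arm.movel(position, ori=None, max_speed=0.15, threshold=None): straight line of the TCP; ori=None keeps the orientation; max_speed is the mean speed in m/s. With threshold (N) it stops when the force on the tool has changed by that much, and returns True; else False.
- arm.set_joints(angles): joint-space move.
- arm.set_gripper(opening, strength=None): finger opening in m; strength is the grip in N (None keeps the last); returns when the fingers have stopped.
- arm.dwell(seconds).
- arm.solve_ik(position, orientation): joint angles nearest the present ones, or None.
- arm.camera(name): name is "side" or "top" or "wrist"; returns a dict with "img" (384x512x3 uint8, red, green, blue), "intrinsics" (3x3 intrinsics, pixels), "origin" and "rotation" of the camera in the world. Camera axes: x right, y down, z forward; pixel columns grow to the right and rows downward; lengths in m; the calibration is good to about 2 mm. A picture is of the moment at which its call begins. There is no depth.
A pose or a line that the arm cannot do raises arm.MotionError and nothing moves.
- arm.close_job(): hands the job in, once; it reports no verdict.
Readings, each from a call of its own:
- arm.current_t(): time.
- arm.current_qpos(): joint angles.
- arm.current_qd(): joint speeds.
- arm.current_tau(): joint torques, N m.
- arm.current_position(): TCP position.
- arm.current_tcp_rot(): TCP orientation.
- arm.current_wrist_force(): force on the tool from outside, world axes, zero at the start.
- arm.current_ft_torque(): the same for the moment, N m.
- arm.current_grip_width(): finger opening in m.
Only numpy, scipy, OpenCV 4.12 (cv2) and the standard library are available. Lean on these libraries where they do the work, as an engineer would, in place of code of your own. Each camera call takes 0.05 s, during which the arm holds its last target.

### The job

The slide tray of the low imager has been swung out for loading: close it again. Push the tray near its free corner so that it turns on its pivot pin until it meets the stop screw, keep it pressed firmly against the screw for about a second, and then turn the cam latch by its knob until it wedges firmly against the tray and holds it there. The stop screw is set a little differently every day, so feel for it: never push harder than about 15 N on anything, and leave the bottle, dish and slide box alone.

Things in the scene. Friction and masses are not known exactly. Their poses are not given: they have to be found in the camera images.
- imager: Fixed low white instrument, 340 (x) x 400 (y) x 60 mm high, with a flat dark-grey deck on top and a glass window in it. Origin at the centre of its underside on the bench; x points from its front (the side facing the robot) to its rear, y to its left, z up. The deck is at z = 60 mm. A white rib 45 mm deep, rising 30 mm above the deck, runs along the rear edge.
- pivot_pin (a point): Axis of the fixed vertical pivot pin at deck height, at (80, -100, 60) mm in the imager's frame: 10 mm pin with a round 22 mm head whose top is 19 mm above the deck, holding the tray down loosely.
- tray: Loose aluminium slide tray, 120 x 212 x 12 mm thick, 0.35 to 0.65 kg, flat on the deck, its 11 mm hole on the pivot pin. Origin on the hole's axis at the underside; it spans x -108 to +12, y -12 to +200 mm in its frame. Home: axes parallel to the imager's within 0.03 rad. It starts turned 0.4 to 0.75 rad counter-clockwise from above; pushed on its front edge (x = -108) it turns home, clockwise.
- tray_corner (a point): Top of the tray's free front corner, at (-108, 200, 12) mm in the tray's frame. Pushing the front edge near it takes 1 to 6 N against the friction on the deck if the push follows the arc about the pin; rubber finger pads stick to the edge, so a push off the arc binds and takes more. Seat it on the stop screw with about 12 N.
- stop: Fixed dark block 16 x 32 x 16 mm on the deck with an 8 mm stop screw through it towards the front, its axis 7 mm above the deck. Origin at the middle of the block's front face on the deck, at (102, 70, 60) mm in the imager's frame, axes as the imager's. The screw's flat tip stands 6 to 14 mm out of the front face (set differently each time, rigid); the tray's rear edge (x = +12) meets it.
- latch_knob (a point): Top of the latch's upright dark knob, 14 mm in diameter, 45 mm from the pivot axis, in direction 200 degrees in the latch's frame; it reaches 8 to 36 mm above the deck, the cam and crank (11 mm wide) 2 to 10 mm, the boss 13 mm. Turning freely takes about 2 N at the knob; wedge it with about 8 N. The latch stays where it is left and locks by friction.
- reagent_bottle: Bystander on the bench beside the imager: brown glass jar, 56 mm diameter, 100 mm high. Origin at the centre of its base.
- petri_dish: Bystander on the bench: closed Petri dish, 90 mm diameter, 16 mm high. Origin at the centre of its base.
- slide_box: Bystander on the bench: closed blue plastic slide box, 95 x 85 x 34 mm. Origin at the centre of its base.
- latch: Bare steel snail-cam latch on the deck, closing clockwise from above. Origin on its pivot axis, at (-78, 86, 60) mm in the imager's frame; its yaw relative to the imager is 0 to -0.2 rad at the start, -2.1 at its end stop. In its own frame the fan-shaped cam spans directions 55 to 124 degrees, rim radius growing from 43 to 57 mm. It wedges on the tray's front edge at a yaw of -1.1 to -2.0.

How it is judged:
On the way, in this order (a step that is already met when the one before it is completed fails the run):
1. the tray is swung home and pressed against the stop screw with at least 3 N for 0.3 s, the latch not yet touching it (contact force between tray and stop above 3 N and contact force between tray and latch below 0.5 N), for 0.3 s.
2. the latch is wedged against the tray with at least 2.5 N (contact force between tray and latch above 2.5 N), for 0.2 s.
At the end, for the whole second after the job is handed in: The tray rests home, square to the imager within 0.04 rad, held between the stop screw and the wedged latch with at least 1 N on each (angle between the y axis of tray and the y axis of imager, either way round below 0.04 rad and contact force between tray and stop above 1 N and contact force between tray and latch above 1 N and linear speed of tray below 0.01 m/s); the robot touches nothing.
It fails at once if the robot pushes the tray harder than 20 N (contact force between the fingers and tray above 20 N).
It fails at once if the robot pushes the imager or its latch harder than 20 N (contact force between the fingers and imager above 20 N).
It fails at once if the tray is pressed against the stop harder than 22 N (contact force between tray and stop above 22 N).
It fails at once if a bystander is moved by more than 10 mm (distance of any of reagent_bottle, petri_dish, slide_box from where it was at the start of the episode above 0.01 m).
It also fails if it takes over 72 s, if anything falls off the work surface, if the arm or the gripper's body presses on something with over 40 N, if the wrist force passes 120 N, or if a joint passes its speed limit or range.

## Working session

There is one attempt and no reset: what is moved stays moved. The work goes in short steps, each a Python script; the robot and the scene stay as the last script left them, time stands still between calls to the robot, and variables do not carry over. Pictures are saved under pics/ and viewed, and the job is handed in when it is done.

```bash
mkdir -p pics; ls; python3 - <<'E'
from rig import arm
import cv2, numpy as np
np.set_printoptions(precision=4,suppress=True)
for n in ["side","top","wrist"]:
    c=arm.camera(n); cv2.imwrite(f"pics/{n}0.png",c["img"][:,:,::-1]); print(n,c["intrinsics"].tolist(),c["origin"],c["rotation"])
    np.savez(f"{n}0.npz",**c)
print(arm.current_t(),arm.current_position(),arm.current_tcp_rot(),arm.current_wrist_force(),arm.current_grip_width())
E
```

```text
pics
side [[403.0539180513986, 0.0, 255.02688573560812], [0.0, 403.0539180513986, 190.13568299058903], [0.0, 0.0, 1.0]] [ 0.513  -0.6454  0.6401] [ 0.9061 -0.0544  0.0367 -0.418 ]
top [[379.6308956798197, 0.0, 258.22404278680926], [0.0, 379.6308956798197, 192.22489844133926], [0.0, 0.0, 1.0]] [0.5349 0.0042 1.147 ] [-0.7058  0.7071 -0.0168  0.0386]
wrist [[279.5708380751631, 0.0, 255.77763117336144], [0.0, 279.5708380751631, 188.46575975129534], [0.0, 0.0, 1.0]] [ 0.2606 -0.6002  0.3842] [ 0.7968 -0.5895 -0.0795  0.1062]
0.15 [ 0.19   -0.6211  0.2357] [ 0.4209  0.5689 -0.4202  0.568 ] [-0.0952 -0.3195 -0.4191] 0.09505697339979921
```

View pics/top0.png

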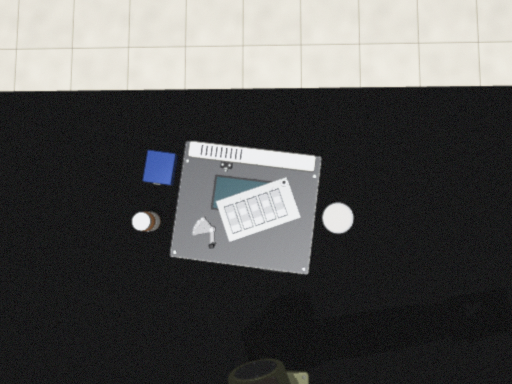

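View pics/side0.png

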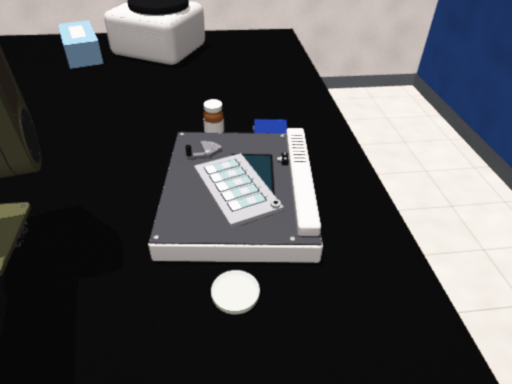

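The top view shows the imager rotated slightly clockwise, rib at rows 142–170, tray at about (258,209), latch pivot near (210,230), knob near (212,245), and stop near (226,165). I'll measure the deck, tray and knob next.

```bash
cat > h.py <<'E'
import numpy as np, cv2
from scipy.spatial.transform import Rotation as R
np.set_printoptions(precision=4,suppress=True)
def ray(c,uv,z):
    uv=np.atleast_2d(uv).astype(float); K=c["intrinsics"]; 
    rot=np.asarray(c["rotation"]); M=R.from_quat(rot).as_matrix() if rot.size==4 else rot
    d=np.c_[uv,np.ones(len(uv))]@np.linalg.inv(K).T@M.T; o=np.asarray(c["origin"])
    return o+d*((z-o[2])/d[:,2])[:,None]
def proj(c,P):
    rot=np.asarray(c["rotation"]); M=R.from_quat(rot).as_matrix() if rot.size==4 else rot
    q=(np.atleast_2d(P)-c["origin"])@M; q=q@np.asarray(c["intrinsics"]).T; return q[:,:2]/q[:,2:]
E
python3 - <<'E'
from h import *
c=np.load("top0.npz"); im=c["img"]; g=im.max(2)
print(g[215,150:340:4]); print(g[140:280:4,185])
m=((g>25)).astype(np.uint8); m[:130]=0;m[285:]=0;m[:,:166]=0;m[:,323:]=0
m=cv2.morphologyEx(m,cv2.MORPH_CLOSE,np.ones((5,5)))
cs,_=cv2.findContours(m,0,1); k=max(cs,key=cv2.contourArea); r=cv2.minAreaRect(k); b=cv2.boxPoints(r); print(r,b)
P=ray(c,b,0.06);print(P); 
q=cv2.approxPolyDP(cv2.convexHull(k),4,True)[:,0];print(q,ray(c,q,0.06))
# tray
m=((g>110)).astype(np.uint8);m[:172]=0;m[250:]=0;m[:,:214]=0;m[:,305:]=0
cs,_=cv2.findContours(m,0,1); k=max(cs,key=cv2.contourArea); r=cv2.minAreaRect(k);b=cv2.boxPoints(r);print("tray",r,b,ray(c,b,0.072))
big=cv2.resize(im[135:280,165:325],None,fx=4.9,fy=4.1,interpolation=cv2.INTER_CUBIC)
big=np.clip(big.astype(float)*1.8,0,255).astype(np.uint8)
cv2.imwrite("pics/topbig.png",big[:,:,::-1])
E
```

```text
[103 123  57  30  17  20  43 137 137 138 137 140 141 140 140 139 140 139
 237 216 239 237 226 227 223 228 222 222 206 239 240 231 234 231 204 238
 239 238 150 148 148 132  25 118 233 234 235 234]
[ 23  96 102 139 123 146 126 130 128 129 132 135 130 134 134 134 136 136
 135 140 141 141 140 142 140 142 144 141 145 151  32  29  29  25  28]
((244.0, 207.0), (154.0, 156.0), 90.0) [[166. 130.]
 [322. 130.]
 [322. 284.]
 [166. 284.]]
[[ 0.8043  0.3083  0.06  ]
 [ 0.8006 -0.1471  0.06  ]
 [ 0.3616 -0.1411  0.06  ]
 [ 0.3597  0.3     0.06  ]]
[[322 130]
 [321 284]
 [166 284]
 [166 130]] [[ 0.8006 -0.1471  0.06  ]
 [ 0.3615 -0.1383  0.06  ]
 [ 0.3597  0.3     0.06  ]
 [ 0.8043  0.3083  0.06  ]]
tray ((259.0, 210.5), (77.0, 90.0), 90.0) [[214. 172.]
 [304. 172.]
 [304. 249.]
 [214. 249.]] [[ 0.6779  0.1641  0.072 ]
 [ 0.6767 -0.0929  0.072 ]
 [ 0.4597 -0.0907  0.072 ]
 [ 0.4593  0.1622  0.072 ]]
```

View pics/topbig.png

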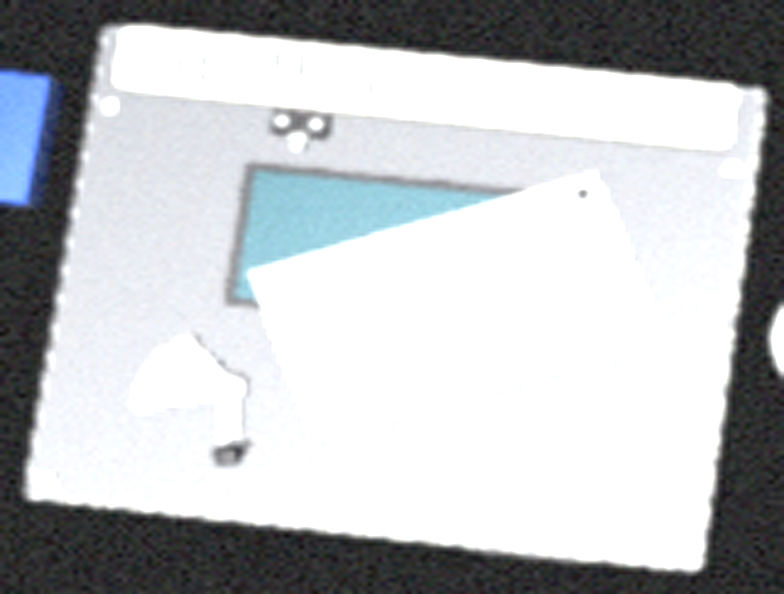

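```bash
cat > meas.py <<'E'
from h import *
def quad(m,eps=5):
    cs,_=cv2.findContours(m,0,cv2.CHAIN_APPROX_NONE); k=max(cs,key=cv2.contourArea)
    r=cv2.minAreaRect(k); return k,r,cv2.boxPoints(r)
E
python3 - <<'E'
from meas import *
c=np.load("top0.npz"); g=c["img"].max(2)
m=((g>75)).astype(np.uint8); m[:130]=0;m[285:]=0;m[:,:166]=0;m[:,323:]=0
m[:190,:178]=0
m=cv2.morphologyEx(m,cv2.MORPH_OPEN,np.ones((5,5)))
k,r,b=quad(m);print(r,b.round(1).tolist())
P=ray(c,b,0.06);print(P);print([np.linalg.norm(P[i]-P[i-1]) for i in range(4)])
m=((g>185)).astype(np.uint8);m[:176]=0;m[250:]=0;m[:,:216]=0;m[:,305:]=0
k,r,b=quad(m);print("tray",r,b.round(1).tolist());P=ray(c,b,0.072);print(P);print([np.linalg.norm(P[i]-P[i-1]) for i in range(4)])
im=c["img"][135:280,165:325]
big=cv2.resize(im,None,fx=4.9,fy=4.1,interpolation=cv2.INTER_CUBIC)
cv2.imwrite("pics/topbig2.png",big[:,:,::-1])
c=np.load("side0.npz");big=cv2.resize(c["img"][120:270,145:330],None,fx=4.2,fy=4,interpolation=cv2.INTER_CUBIC);cv2.imwrite("pics/sidebig.png",big[:,:,::-1])
E
```

```text
((245.28543090820312, 206.80621337890625), (140.03488159179688, 119.77146911621094), 6.7756571769714355) [[168.6999969482422, 258.0], [182.8000030517578, 139.10000610351562], [321.8999938964844, 155.60000610351562], [307.70001220703125, 274.5]]
[[ 0.4327  0.2937  0.06  ]
 [ 0.7769  0.2582  0.06  ]
 [ 0.7256 -0.1457  0.06  ]
 [ 0.3876 -0.1015  0.06  ]]
[np.float64(0.39775317558833273), np.float64(0.34600863491697054), np.float64(0.4072005733709028), np.float64(0.340912228032517)]
tray ((257.7184143066406, 209.0537109375), (43.10811233520508, 75.6486587524414), 71.07535552978516) [[214.89999389648438, 200.89999389648438], [286.5, 176.39999389648438], [300.5, 217.1999969482422], [228.89999389648438, 241.6999969482422]]
[[ 0.595   0.1607  0.072 ]
 [ 0.6644 -0.0431  0.072 ]
 [ 0.5486 -0.0817  0.072 ]
 [ 0.4797  0.1201  0.072 ]]
[np.float64(0.12214434222652366), np.float64(0.2152808433407589), np.float64(0.12204905426257256), np.float64(0.21323444588463766)]
```

View pics/topbig2.png

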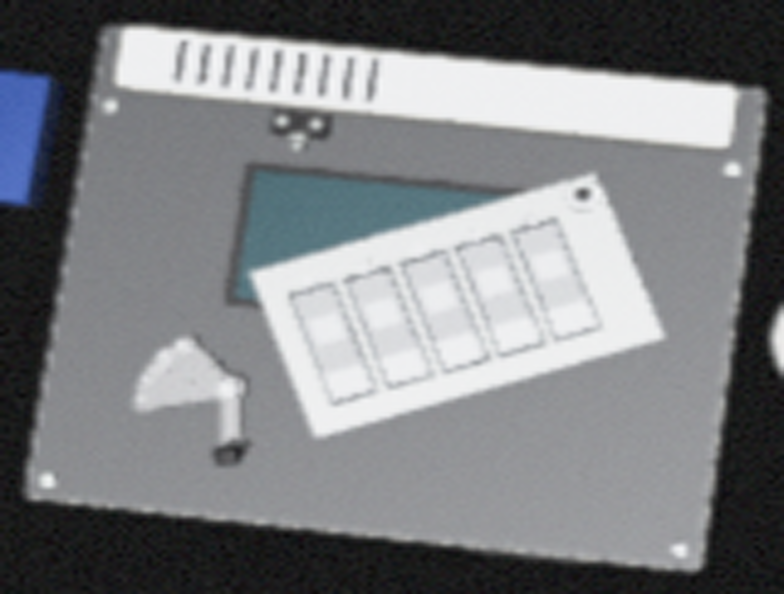

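View pics/sidebig.png

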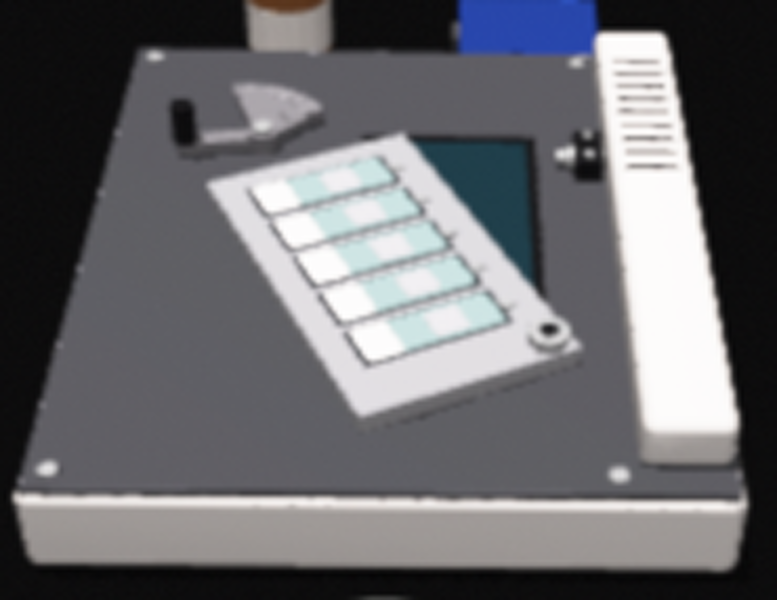

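```bash
python3 - <<'E'
from meas import *
c=np.load("top0.npz"); g=c["img"].max(2)
m=((g>80)).astype(np.uint8); m[:130]=0;m[285:]=0;m[:,:166]=0;m[:,323:]=0
m[:190,:178]=0
m=cv2.morphologyEx(m,cv2.MORPH_OPEN,np.ones((5,5)))
cs,_=cv2.findContours(m,0,cv2.CHAIN_APPROX_NONE); k=max(cs,key=cv2.contourArea)[:,0].astype(float)
# nominal corners px
def segline(a,b):
    a=np.array(a,float);b=np.array(b,float);L=np.linalg.norm(b-a);u=(b-a)/L;n=np.array([-u[1],u[0]])
    s=(k-a)@u/L;d=(k-a)@n; pts=k[(s>.08)&(s<.92)&(abs(d)<3.5)]
    W=ray(c,pts,.06)[:,:2].astype(np.float32); l=cv2.fitLine(W,cv2.DIST_HUBER,0,.01,.01).ravel(); return len(pts),l
FL=(170,256);FR=(307,273);RR=(320.5,157);RL=(186,141)
for n,a,b in [("front",FL,FR),("right",FR,RR),("rear",RR,RL),("left",RL,FL)]:
    N,l=segline(a,b); print(n,N,l, np.arctan2(l[1],l[0]))
def s2(x,y): return [165+(x+.5)/4.9-.5,135+(y+.5)/4.1-.5]
S=[s2(*p) for p in [(110,105),(733,170),(680,550),(47,480)]]
W=ray(c,S,.061);print("screws",W,W.mean(0))
print("pin top",ray(c,[s2(583,194)],.079),"knob top",ray(c,[s2(229,453)],.096),"boss top",ray(c,[s2(231,384)],.073))
s=np.load("side0.npz")
def s3(x,y): return [145+(x+.5)/4.2-.5,120+(y+.5)/4-.5]
print("side pin",ray(s,[s3(549,330)],.079),"knob top",ray(s,[s3(183,102)],.096),"boss",ray(s,[s3(263,126)],.073), "fl corner tray",ray(s,[s3(207,185)],.072),"screws",ray(s,[s3(155,56),s3(46,468),s3(620,474)],.061))
E
```

```text
front 114 [0.1283 0.9917 0.4138 0.0942] 1.4421594
right 97 [ 0.9921 -0.1251  0.5553 -0.1215] -0.12542437
rear 113 [0.1254 0.9921 0.7494 0.0532] 1.4450594
left 96 [ 0.9917 -0.1287  0.6223  0.2684] -0.12907185
screws [[ 0.7142  0.2447  0.061 ]
 [ 0.6662 -0.1229  0.061 ]
 [ 0.4037 -0.0893  0.061 ]
 [ 0.4507  0.2779  0.061 ]] [0.5587 0.0776 0.061 ]
pin top [[ 0.6478 -0.0345  0.079 ]] knob top [[0.4716 0.1661 0.096 ]] boss top [[0.5175 0.169  0.073 ]]
side pin [[ 0.6469 -0.0354  0.079 ]] knob top [[0.4698 0.1683 0.096 ]] boss [[0.5139 0.172  0.073 ]] fl corner tray [[0.4807 0.1167 0.072 ]] screws [[ 0.4499  0.2764  0.061 ]
 [ 0.4031 -0.0896  0.061 ]
 [ 0.6666 -0.1227  0.061 ]]
```

Two views agree to about 2 mm. In world coordinates:
- Imager centre is about (0.5806, 0.0744), yaw -0.128.
- Pin is about (0.6474, -0.035).
- Tray yaw is +0.46 relative to the imager.
- Latch yaw is about -0.15 relative to the imager.

Next I'll approach the tray's front edge.

```bash
cat > g.py <<'E'
from h import *
YI=-0.128; C=np.array([.5806,.0744]); PIN=np.array([.6474,-.0350]); LAT=np.array([.5148,.1700])
def r2(a): return np.array([[np.cos(a),-np.sin(a)],[np.sin(a),np.cos(a)]])
def im2w(p): return C+r2(YI)@np.asarray(p,float)
def ori(yaw,flip=False):
    # tool x down, tool z along local y axis at this yaw
    z=np.array([-np.sin(yaw),np.cos(yaw),0])*(-1 if flip else 1); x=np.array([0,0,-1.]); y=np.cross(z,x)
    return R.from_matrix(np.c_[x,y,z]).as_quat()
def traypt(psi,p): # psi rel. imager
    return PIN+r2(YI+psi)@np.asarray(p,float)
E
python3 - <<'E'
from g import *
from rig import arm
psi=.461
for fl in (False,True):
  for p in (psi,0): 
    w=traypt(p,[-.118-.015*(p>0),.165]); print(fl,arm.solve_ik([*w,.2],ori(YI+p,fl)))
E
```

```text
False [ 0.0508 -0.2524  2.0704 -0.      1.3237 -1.853 ]
False [ 0.1607 -0.0264  1.8687 -0.      1.2993 -1.282 ]
True [ 0.0508 -0.2524  2.0704  0.      1.3237  1.2886]
True [ 0.1607 -0.0264  1.8687 -0.      1.2993  1.8595]
```

```bash
python3 - <<'E'
from g import *
from rig import arm
psi=.461
arm.set_gripper(0.0,strength=40)
w=traypt(psi,[-.118-.02,.165]); o=ori(YI+psi,True)
arm.move_pose([*w,.2],o); print(arm.current_t(),arm.current_grip_width())
arm.movel([*w,.0865],max_speed=.12)
arm.dwell(.3);print(arm.current_t(),arm.current_position(),w,arm.current_wrist_force())
for n in ("top","side"):
    c=arm.camera(n);cv2.imwrite(f"pics/{n}1.png",c["img"][:,:,::-1])
s=c["img"][110:280,140:330];cv2.imwrite("pics/side1b.png",cv2.resize(s,None,fx=4,fy=3.5)[:,:,::-1])
E
```

```text
4.3167 0.00015611930949720643
5.7167 [0.4634 0.0759 0.087 ] [0.463  0.0758] [ 0.1217 -0.8251 -0.3407]
```

View pics/side1b.png

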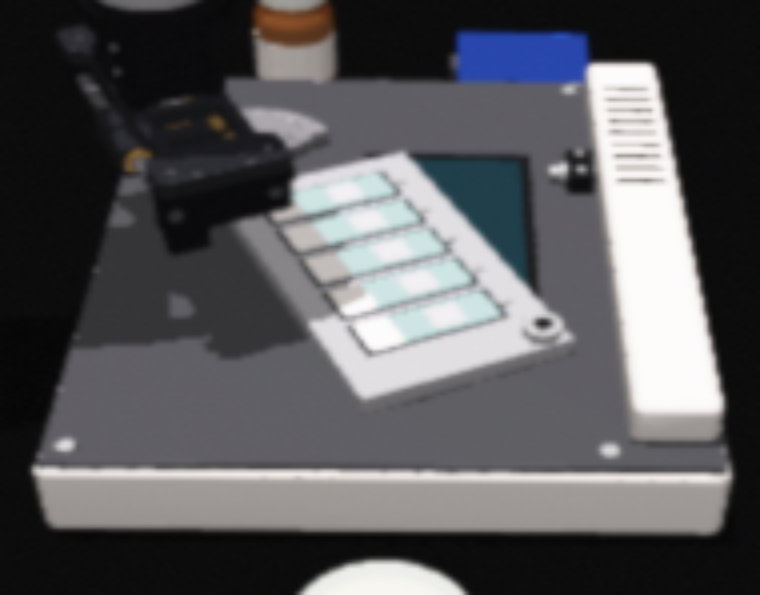

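The gripper is in front of the tray's front edge, with the tip around (185,245) in this crop. The deck and tray are undisturbed. Next is the gentle contact search.

```bash
python3 - <<'E'
from g import *
from rig import arm
psi=.461
F0=np.mean([arm.current_wrist_force() for _ in range(5)],axis=0);
arm.dwell(.2); F0=(F0+arm.current_wrist_force())/2
t0=arm.current_t()
w=traypt(psi,[-.118+.012,.165])
hit=arm.movel([*w,.0865],max_speed=.02,threshold=1.5)
p=np.array(arm.current_position());print(hit,arm.current_t()-t0,p,np.array(arm.current_wrist_force())-F0)
q=r2(-(YI+psi))@(p[:2]-PIN);print("in tray frame",q)
np.savez("st.npz",F0=F0,d=q)
E
```

```text
True 1.0 [0.4814 0.0824 0.086 ] [ 0.2286 -0.6551 -0.5355]
in tray frame [-0.1185  0.1652]
```

```bash
cat > arc.py <<'E'
from g import *
from rig import arm
def go(psi,d,F0,speed=.03,thr=7):
    w=traypt(psi,d); h=arm.movel([*w,.0865],ori=ori(YI+psi,True),max_speed=speed,threshold=thr)
    f=r2(-(YI+psi))@(np.array(arm.current_wrist_force())-F0)[:2]
    return h,f
E
python3 - <<'E'
from arc import *
s=np.load("st.npz");F0=s["F0"];d=s["d"].copy();t0=arm.current_t()
psi=.461
while psi>.08:
    psi-=.03
    h,f=go(psi,d,F0)
    print(round(psi,3),h,f,d)
    if h or np.linalg.norm(f)>8: break
    if abs(f[1])>1.5: d[1]+=np.clip(.0003*f[1],-.001,.001)  # yield along the edge
print(arm.current_t()-t0,arm.current_position(),traypt(psi,d))
np.savez("st.npz",F0=F0,d=d,psi=psi)
E
```

```text
0.431 False [ 0.0693 -0.0286] [-0.1185  0.1652]
0.401 False [-0.6423  0.6882] [-0.1185  0.1652]
0.371 False [-0.4152  0.9126] [-0.1185  0.1652]
0.341 False [-0.3654  0.4075] [-0.1185  0.1652]
0.311 False [-0.2841  1.3437] [-0.1185  0.1652]
0.281 False [-0.1237 -0.4268] [-0.1185  0.1652]
0.251 False [0.178  0.2981] [-0.1185  0.1652]
0.221 False [-0.2196 -0.3533] [-0.1185  0.1652]
0.191 False [-0.4043  0.6733] [-0.1185  0.1652]
0.161 False [0.2868 0.3052] [-0.1185  0.1652]
0.131 False [-0.2212  0.2368] [-0.1185  0.1652]
0.101 False [-0.3549  1.0831] [-0.1185  0.1652]
0.071 False [0.1627 0.4061] [-0.1185  0.1652]
4.574999999999999 [0.5389 0.1368 0.0866] [0.5385 0.1367]
```

```bash
python3 - <<'E'
from h import *
from rig import arm
c=arm.camera("side");cv2.imwrite("pics/side2b.png",cv2.resize(c["img"][110:280,140:330],None,fx=4,fy=3.5)[:,:,::-1])
c=arm.camera("top");cv2.imwrite("pics/top2b.png",cv2.resize(c["img"][135:280,165:325],None,fx=4.5,fy=4)[:,:,::-1]);np.savez("top2.npz",**c)
E
```

```text
(no output)
```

View pics/side2b.png

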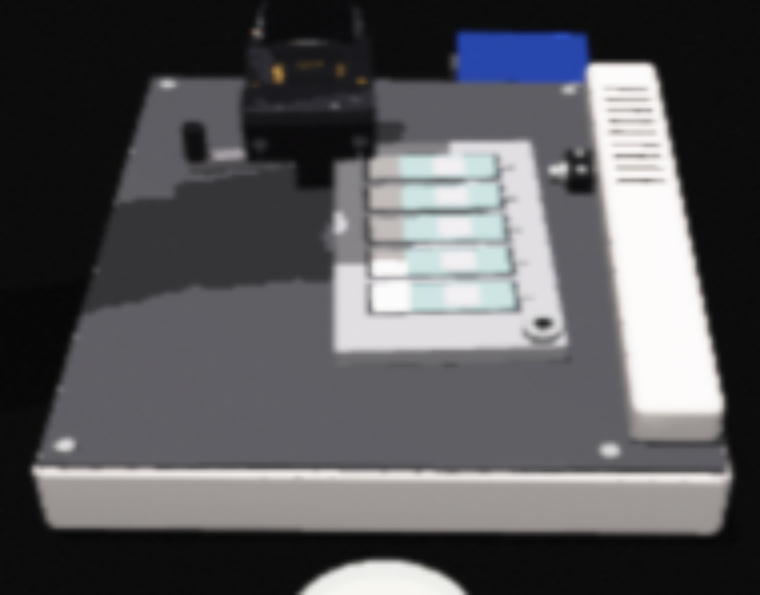

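View pics/top2b.png

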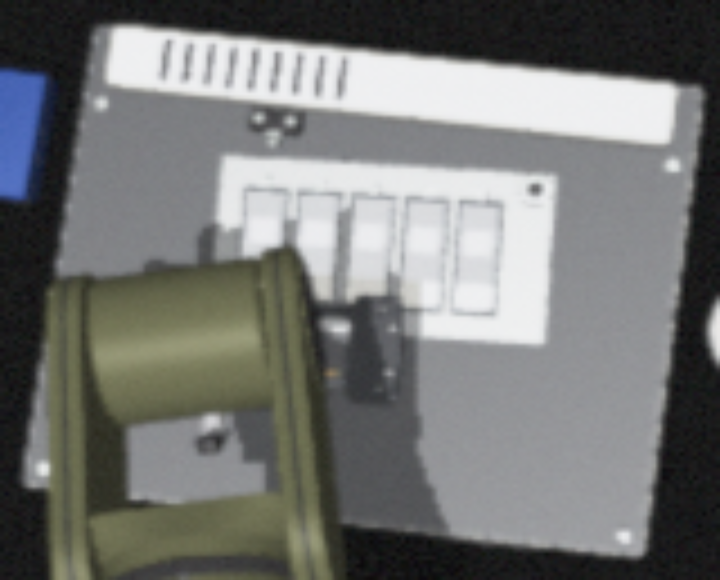

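The tray has turned nearly home: its rear edge is about 20 px, roughly 12 mm, short of the screw. The latch and knob are untouched. Now fine steps to feel for the stop, then press.

```bash
python3 - <<'E'
from arc import *
s=np.load("st.npz");F0=s["F0"];d=s["d"].copy();psi=float(s["psi"]);t0=arm.current_t()
n=0
while psi>-.06 and n<60:
    n+=1
    f0=None
    step=.005 if n==1 or abs(last)<3 else .001
    psi-=step
    h,f=go(psi,d,F0,speed=.02,thr=5)
    arm.dwell(.03); f2=r2(-(YI+psi))@(np.array(arm.current_wrist_force())-F0)[:2]
    last=f2[0]
    print(round(psi,4),h,f,f2)
    if -f2[0]>9 or abs(f2[1])>6: break
print(arm.current_t()-t0,arm.current_t(),arm.current_position(),traypt(psi,d))
np.savez("st.npz",F0=F0,d=d,psi=psi)
E
```

```text
0.066 False [-0.892  -1.0558] [-1.9834 -1.6665]
0.061 False [-2.2001 -1.0178] [-2.9432 -1.2357]
0.056 False [-2.4141 -0.4458] [-2.2645 -0.41  ]
0.051 False [-2.2194  0.1066] [-1.5634 -0.3232]
0.046 False [-1.7774  0.4244] [-2.0605 -0.6787]
0.041 False [-1.2476 -0.0775] [-1.3066 -0.1352]
0.036 False [-2.7247  0.9269] [-2.1847  0.4219]
0.031 False [-2.1558  0.9527] [-2.0354 -0.1688]
0.026 False [-1.8656  0.6581] [-1.3282  0.6511]
0.021 False [-1.2653  0.4976] [-1.336   1.2917]
0.016 False [-0.3818  0.1698] [-0.4869 -0.0876]
0.011 False [-3.8146 -0.705 ] [-4.1518 -0.6095]
0.01 False [-4.7646 -0.1012] [-4.5422 -1.4744]
0.009 False [-5.7539 -2.2057] [-5.1144 -1.5103]
0.008 False [-5.005 -2.072] [-5.2094 -3.2967]
0.007 False [-6.8239 -1.9939] [-5.874 -1.94 ]
0.006 False [-6.8267 -3.0956] [-6.7521 -2.5701]
0.005 False [-6.6948 -1.988 ] [-7.327  -3.1105]
0.004 False [-6.6593 -4.1376] [-8.3168 -3.8598]
0.003 False [-7.876  -3.8244] [-9.0697 -3.387 ]
5.666599999999999 17.3583 [0.5489 0.1429 0.0864] [0.5504 0.1437]
```

```bash
python3 - <<'E'
from arc import *
s=np.load("st.npz");F0=s["F0"];d=s["d"].copy();psi=float(s["psi"]);t0=arm.current_t()
d[1]-=.0006
for n in range(14):
    d[0]+=.0002
    h,f=go(psi,d,F0,speed=.02,thr=5)
    arm.dwell(.05); f2=np.mean([r2(-(YI+psi))@(np.array(arm.current_wrist_force())-F0)[:2] for _ in range(3)],axis=0)
    print(h,f2)
    if -f2[0]>11.8 or h: break
for _ in range(6):
    arm.dwell(.2); print(r2(-(YI+psi))@(np.array(arm.current_wrist_force())-F0)[:2])
p=np.array(arm.current_position());print(arm.current_t(),p, traypt(psi,d))
np.savez("st.npz",F0=F0,d=d,psi=psi)
E
```

```text
False [-8.3893 -1.6909]
False [-9.6382 -2.0048]
False [-9.5236 -2.2514]
False [-10.82    -2.4905]
False [-11.047   -1.8976]
False [-12.9091  -2.0654]
[-11.2078  -2.5873]
[-11.9402  -2.7078]
[-11.7697  -1.8686]
[-11.2683  -1.7013]
[-11.8085  -1.9749]
[-11.4504  -2.1672]
20.3583 [0.549  0.1429 0.0864] [0.5515 0.1429]
```

The stop was felt at psi of about +0.012, and I held about 11.5 N for over a second. Now I'll back off and move to the knob.

```bash
cat >> g.py <<'E'
LAT=im2w([-.078,.086])
def kpose(a,back,rad=.045):
    e=np.array([np.cos(a),np.sin(a)]); t=np.array([-np.sin(a),np.cos(a)])
    return LAT+rad*e+back*t, ori(a-np.pi/2,True)
E
python3 - <<'E'
from arc import *
s=np.load("st.npz");d=s["d"].copy();psi=float(s["psi"])
w=traypt(psi,d+[-.0095,0]); arm.movel([*w,.0865],max_speed=.03)
arm.movel([*w,.16],max_speed=.12)
F0=np.array(arm.current_wrist_force())
a0=3.20
w,o=kpose(a0,.030); arm.movel([*w,.16],ori=o,max_speed=.06)
print(arm.current_t(),arm.current_position(),w,arm.current_wrist_force(),F0,arm.current_qpos())
for n,cr in (("side",np.s_[110:280,140:330]),("top",np.s_[135:280,165:325])):
    c=arm.camera(n);cv2.imwrite(f"pics/{n}3b.png",cv2.resize(c["img"][cr],None,fx=4,fy=3.5)[:,:,::-1]);np.savez(n+"3.npz",**c)
E
```

```text
23.4917 [0.4711 0.1371 0.1599] [0.471  0.1371] [-0.5647 -0.8492  0.0638] [-0.0997  0.189  -0.9166] [ 0.1737 -0.1746  2.0753 -0.      1.2412  0.1156]
```

View pics/side3b.png

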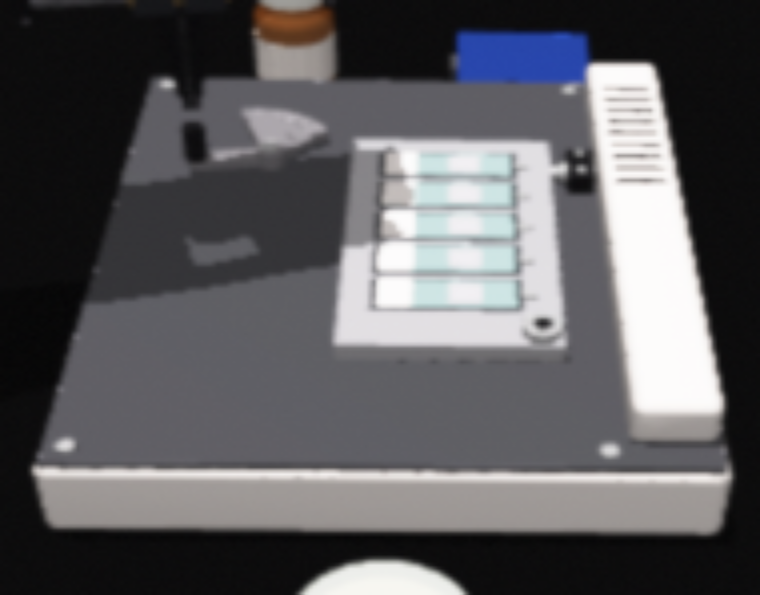

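View pics/top3b.png

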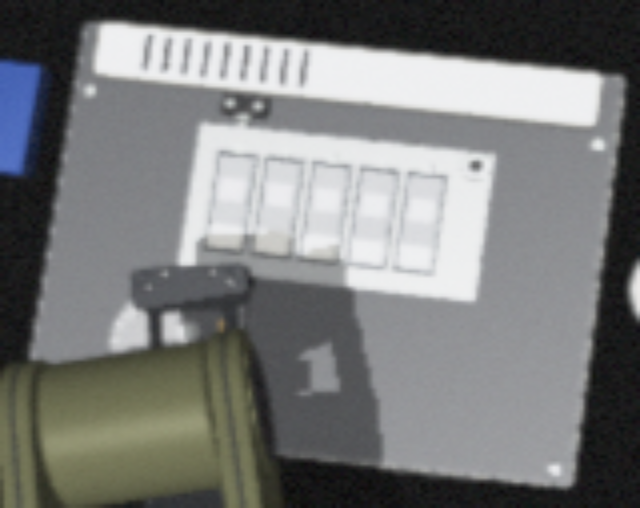

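The tray rests at the screw tip, around (553,170) in the side crop, and the knob is still at its start position. Next I'll descend behind the knob and turn it.

```bash
python3 - <<'E'
from g import *
from rig import arm
a=3.20; Z=.0995
w,o=kpose(a,.030); arm.movel([*w,Z],max_speed=.08); arm.dwell(.2)
F0=np.mean([arm.current_wrist_force() for _ in range(1)],axis=0)
w,o=kpose(a,.010); h=arm.movel([*w,Z],max_speed=.02,threshold=1.8)
p=np.array(arm.current_position()); e=np.array([np.cos(a),np.sin(a)]);t=np.array([-np.sin(a),np.cos(a)])
print(h,p,"back",(p[:2]-LAT)@t,"rad",(p[:2]-LAT)@e,np.array(arm.current_wrist_force())-F0,arm.current_t())
back=(p[:2]-LAT)@t; rad=.045
log=[]
while a>2.36:
    a-=.06
    w,o=kpose(a,back,rad); h=arm.movel([*w,Z],ori=o,max_speed=.03,threshold=7)
    f=np.array(arm.current_wrist_force())-F0; e=np.array([np.cos(a),np.sin(a)]);t=np.array([-np.sin(a),np.cos(a)])
    fr,ft=f[:2]@e,f[:2]@t; print(round(a,3),h,"rad %.2f tan %.2f z %.2f"%(fr,ft,f[2]))
    if h or np.hypot(fr,ft)>7: break
    if abs(fr)>1.5: rad+=np.clip(.0003*fr,-.001,.001)
print(arm.current_t(),arm.current_position(),w,rad)
np.savez("k.npz",F0=F0,a=a,back=back,rad=rad)
c=arm.camera("side");cv2.imwrite("pics/side4b.png",cv2.resize(c["img"][110:280,140:330],None,fx=4,fy=3.5)[:,:,::-1])
E
```

```text
True [0.4695 0.1532 0.0989] back 0.013790323278338809 rad 0.04556077235103983 [ 0.2765 -1.1467 -0.0079] 25.475
3.14 False rad 0.99 tan 0.77 z -0.55
3.08 False rad 0.93 tan 0.47 z -1.45
3.02 False rad 0.67 tan 2.24 z -0.71
2.96 False rad 1.13 tan 1.24 z -0.13
2.9 False rad 1.46 tan 1.48 z -1.00
2.84 False rad -0.06 tan 1.54 z -0.72
2.78 False rad 0.14 tan 0.63 z 0.24
2.72 False rad -0.38 tan 1.36 z 0.05
2.66 False rad 0.03 tan 0.34 z 0.44
2.6 False rad -0.17 tan 0.96 z 0.50
2.54 False rad 0.29 tan 1.08 z -0.29
2.48 False rad 0.03 tan 0.78 z 0.75
2.42 False rad 0.49 tan 0.39 z 1.07
2.36 False rad -1.19 tan 0.21 z 0.36
28.9833 [0.4726 0.1916 0.0995] [0.4726 0.1916] 0.045
```

View pics/side4b.png

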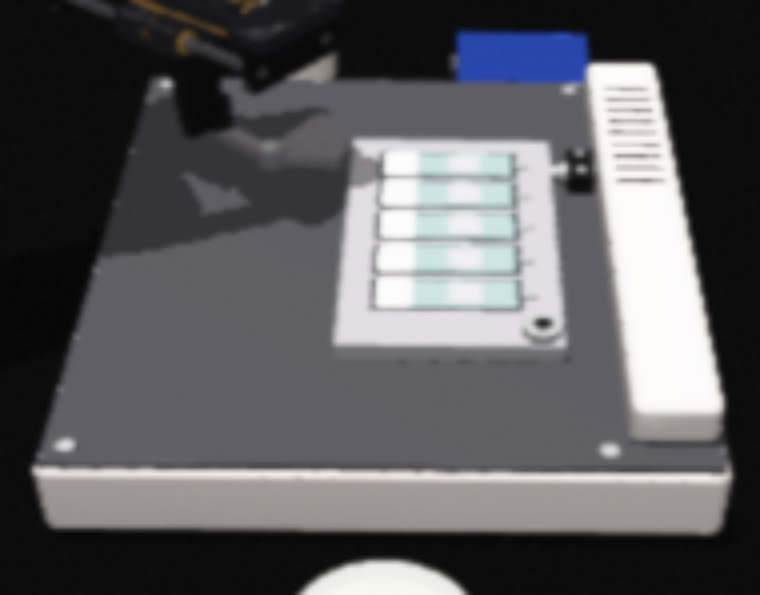

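The latch is turning with the finger and the cam is nearing the tray's front edge (about (345,150)). The tray is still on the screw. Next: fine steps until it wedges.

```bash
cat > wedge.py <<'E'
from g import *
from rig import arm
s=np.load("k.npz");F0=s["F0"];a=float(s["a"]);back=float(s["back"]);rad=float(s["rad"]);Z=.0995
ft=fr=0;t0=arm.current_t()
while a>1.2 and arm.current_t()-t0<14:
    a-=.03 if ft<3.2 else .01
    w,o=kpose(a,back,rad); h=arm.movel([*w,Z],ori=o,max_speed=.02,threshold=6)
    arm.dwell(.04)
    f=np.mean([np.array(arm.current_wrist_force())-F0 for _ in range(3)],axis=0); e=np.array([np.cos(a),np.sin(a)]);t=np.array([-np.sin(a),np.cos(a)])
    fr,ft=f[:2]@e,f[:2]@t; print(round(a,3),h,"rad %.2f tan %.2f z %.2f"%(fr,ft,f[2]))
    if h or ft>8.3 or abs(fr)>6: break
    if abs(fr)>1.5: rad+=np.clip(.0002*fr,-.0006,.0006)
print(arm.current_t(),arm.current_position(),w,rad)
np.savez("k.npz",F0=F0,a=a,back=back,rad=rad)
c=arm.camera("side");cv2.imwrite("pics/side5b.png",cv2.resize(c["img"][110:280,140:330],None,fx=4,fy=3.5)[:,:,::-1])
E
python3 wedge.py
```

```text
2.33 False rad -0.13 tan 1.73 z 0.31
2.3 False rad 0.24 tan 0.96 z 0.77
2.27 False rad 0.48 tan 1.10 z 0.54
2.24 False rad 0.25 tan 0.76 z -0.13
2.21 False rad -0.09 tan 1.99 z -0.44
2.18 False rad 0.46 tan 0.39 z 0.14
2.15 False rad -0.65 tan 0.93 z -0.08
2.12 False rad 0.54 tan 1.32 z -0.44
2.09 False rad 1.38 tan 1.44 z 1.00
2.06 False rad 0.90 tan 1.35 z 0.27
2.03 False rad 0.50 tan 4.35 z 0.82
2.02 False rad 1.14 tan 4.58 z 2.08
2.01 False rad 0.26 tan 5.64 z 3.62
2.0 False rad 0.64 tan 6.80 z 4.01
1.99 False rad -0.15 tan 7.98 z 5.59
1.98 False rad 0.01 tan 9.15 z 6.03
33.7 [0.4821 0.2048 0.0993] [0.4837 0.2055] 0.045
```

View pics/side5b.png

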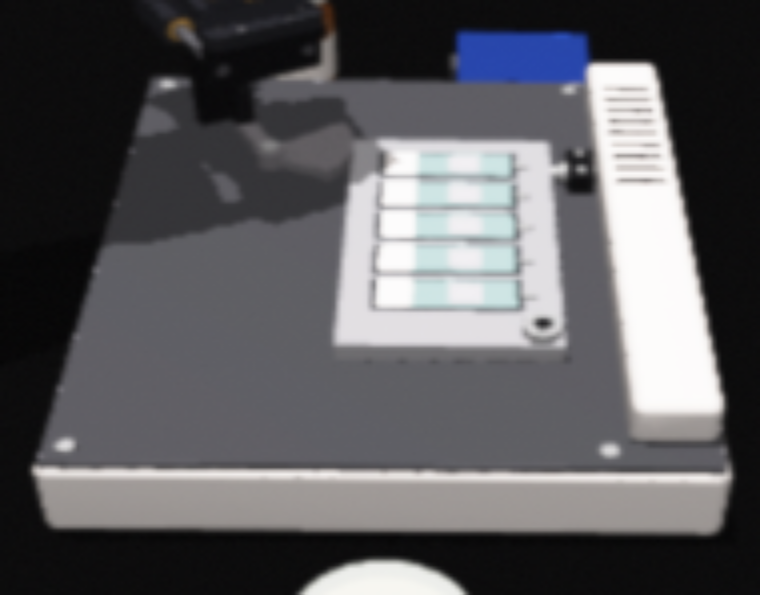

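The cam reached the tray at a knob direction of about 2.03 rad and wedged, with the knob force now at 9 N. I'll hold it, release, retreat and check.

```bash
python3 - <<'E'
from g import *
from rig import arm
s=np.load("k.npz");F0=s["F0"];a=float(s["a"]);back=float(s["back"]);rad=float(s["rad"]);Z=.0995
for _ in range(3):
    arm.dwell(.25); print(np.array(arm.current_wrist_force())-F0)
w,o=kpose(a,back+.014,rad); arm.movel([*w,Z],max_speed=.03)
arm.movel([*w,.2],max_speed=.12)
arm.move_pose([.30,-.25,.25],arm.current_tcp_rot())
print(arm.current_t(),arm.current_wrist_force())
for n,cr in (("side",np.s_[110:280,140:330]),("top",np.s_[135:280,140:345])):
    c=arm.camera(n);cv2.imwrite(f"pics/{n}6b.png",cv2.resize(c["img"][cr],None,fx=3.8,fy=3.5)[:,:,::-1]);np.savez(n+"6.npz",**c)
g=c["img"].max(2);m=((g>185)).astype(np.uint8);m[:160]=0;m[250:]=0;m[:,:200]=0;m[:,310:]=0
m=cv2.morphologyEx(m,cv2.MORPH_OPEN,np.ones((9,9)))
cs,_=cv2.findContours(m,0,1);r=cv2.minAreaRect(max(cs,key=cv2.contourArea));b=ray(c,cv2.boxPoints(r),.072);print(r,b[:,:2].tolist())
E
```

```text
[-9.1525 -3.6868  6.4063]
[-9.5492 -3.9107  5.7684]
[-8.2944 -2.9981  6.7699]
37.8667 [-0.0664  0.4836  0.4317]
((248.3984832763672, 199.4213104248047), (75.09439086914062, 36.12225341796875), 4.085616588592529) [[0.5556645382628596, 0.1754026325642515], [0.6585594493008295, 0.16897956602485917], [0.6423863858557585, -0.04477685715788855], [0.5403447341204762, -0.03686224016760639]]
```

View pics/side6b.png

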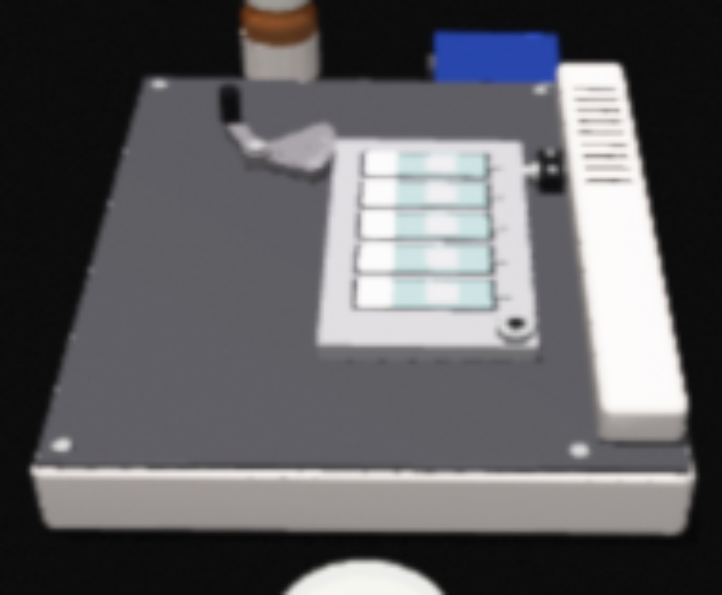

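View pics/top6b.png

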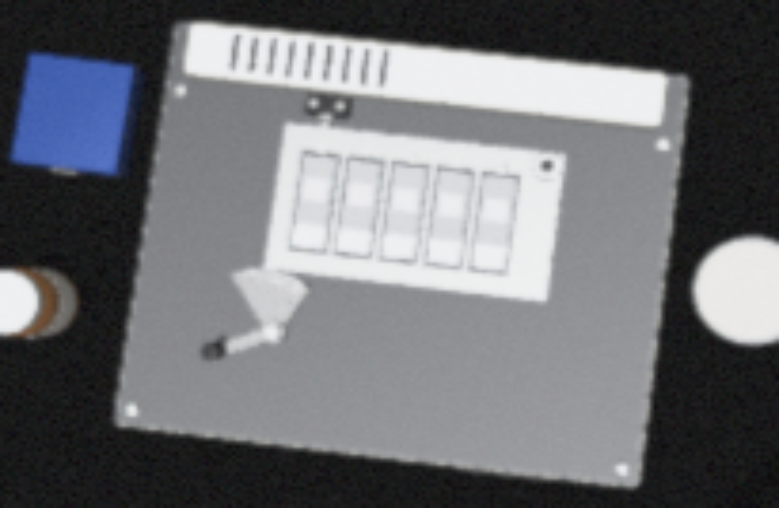

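The cam sits against the tray's front edge (about (270,270) in the top crop). The rear edge is on the screw tip (about (325,122)) and parallel to the imager's rear edge within about 0.01 rad. The arm is clear and the bystanders are in place, so I'm handing in.

```bash
python3 - <<'E'
from rig import arm
print(arm.close_job(),arm.current_t())
E
```

```text
the job is handed in; nothing more can be done
the job is handed in; nothing more can be done
```

The tray is closed and latched, and I handed the job in just after 38 s of the 72 s allowed. The hand-in gave no verdict.

- **Tray:** I pushed the front edge along the arc about the pin with closed fingers. The stop screw was felt at about +0.01 rad from square. I held about 11.5 N against it for over 1 s. The highest averaged push reading was 12.9 N.
- **Latch:** I turned the knob clockwise until the cam met the tray, at a latch yaw of about -1.4 rad. I then wedged it at about 9 N sideways at the knob. The finger also felt about 6 N upward, so the total was about 11 N.
- **Last checks:** After retreating, the pictures show the cam against the front edge and the rear edge on the screw. The rear edge lines up with the imager's rear edge within about 0.01 rad by eye. The arm was clear, and the bottle, dish and slide box looked undisturbed; I did not measure their positions.
- **Not confirmed:**
  - The remaining forces on the stop and latch after release can't be measured directly.
  - My automatic outline of the tray in the last picture was too narrow (about 103 mm instead of 120 mm), so I read the angle from the edges in the picture instead.
  - The knob was met about 3 mm later than expected, which suggests the starting latch yaw was off by about 0.07 rad. It made no difference to the result.

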